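# Gauge a suspect tin on the bench micrometer

## Task

This flat red tin looks swollen, so check its thickness on the bench micrometer: slide it gently in between the guide rails until it is fully home against the back stop. Then turn the thimble clockwise until the spindle is down on the lid and the ratchet slips a little, less than a sixth of a turn. Leave the tin clamped for the reading and do not disturb the other groceries.

Things in the scene. Friction and masses are not known exactly. Their poses are not given: they have to be found in the camera images.
- tin: The tin to check: flat oblong fish tin, red with a cream band, steel rim, gold lid; 106 mm long (x) by 60 mm wide (y), side walls 24 mm high, plan corners rounded 8 mm, 0.13 to 0.2 kg. Origin: centre of its underside, z up; same both ways round. Its lid is stiff and swollen to 2 to 6 mm above the rim: not measured, differs each time. Starts on the table.
- gauge: Bench micrometer, bolted down. Origin: on the table plane under the spindle axis; x points from the open front to the column, z up; mm in this frame: grey base x -80 to 120, y +-55, top 20 above the table; ground stage on it x -80 to 62, y +-42, top at 25; column from x = 72 back; an arm 30 wide from it to the spindle, z 77 to 103; dark display box on the column x 77 to 111, y +-30, top at 123.
- back_stop: Dark steel back stop on the stage, 56 mm wide and 12 mm high. Origin: middle of its front face at stage height (gauge x = 53 mm); axes as gauge. A tin whose end touches it has its middle under the spindle. Seat the tin gently: 5 to 10 N is plenty, 30 N dents it.
- rail_mouth (a point): Midway between the flared front ends of the two guide rails, at stage height (gauge x = -20 mm). Rails stand 5 mm above the stage and run from gauge x = -8 to 52 mm, inner faces 32 mm either side (2 mm clearance beside the tin); from x = -8 to -20 mm they flare outwards. The tin goes in from here, long way along x.
- boss (a point): On the spindle axis at the underside of the arm's round end (34 mm diameter), 77 mm above the table. There is no room for a hand above the tin's middle: hold the tin near its outer end to start it between the rails, then push its end home with closed fingers (or lean the hand back).
- anvil (a point): Point on the stage's top right under the spindle axis, 25 mm above the table; axes as gauge.
- spindle: Steel spindle with a flat dark 9 mm measuring face, hanging over the stage. Origin: centre of the face. It starts 32 to 33 mm above the stage and goes down 10 mm per full turn of the thimble, without turning itself; it stays where it is left.
- thimble_grip (a point): On the axis of the upright knurled thimble at the height to grip it, 135 mm above the table. Thimble: 21 mm diameter, 112 to 150 mm above the table, a 13 mm cap on top to 157 mm. It turns in place, clockwise from above lowers the spindle. It runs at about 0.05 Nm; with the spindle hard on the lid its ratchet slips at about 0.082 Nm (some 20 N on the lid).
- thimble (a joint): How far the ratchet has slipped, rad: turn of the thimble relative to its screw, clockwise positive, 0 at the start. It stays near 0 while the thimble drives the spindle, and for up to about 1 rad more after the spindle touches the lid, while the load builds up; from then on it grows with the thimble's turn.
- tuna: Bystander: short round blue tin, 66 mm diameter, 36 mm high. Origin: centre of its underside.
- soup: Bystander: tall red tin, 68 mm diameter, 100 mm high. Origin: centre of its underside.
- jar: Bystander: amber jar with red cap, 64 mm diameter, 85 mm high. Origin: centre of its underside.

How it is judged (in metres and radians):
On the way, in this order (a step that is already met when the one before it is completed fails the run):
1. the tin is home on the stage: flat, between the rails, its middle within 5 mm of the spindle axis (horizontal distance between tin and anvil below 0.005 m and z of tin in the frame of anvil below 0.002 m and angle between the x axis of tin and the x axis of gauge, either way round below 0.12 rad), for 0.2 s.
2. the spindle bears on the lid and the ratchet has slipped by 0.25 rad (value of joint thimble above 0.25 rad and contact force between spindle and tin above 6 N), for 0.1 s.
At the end, for the whole second after the job is handed in: The tin lies flat on the stage, square (within 0.12 rad) and with its middle within 5 mm of the spindle axis, clamped by the spindle with more than 6 N after the ratchet has slipped by at least 0.25 rad and not more than 1.05 rad; nothing moves and the robot is clear (all of step 1 and contact force between spindle and tin above 6 N and value of joint thimble above 0.2 rad and linear speed of tin below 0.01 m/s); the robot touches nothing.
It fails at once if the ratchet is run on for more than a sixth of a turn (1.05 rad) (value of joint thimble above 1.05 rad).
It fails at once if the tin is rammed against the back stop with more than 30 N, or the spindle forced down on it with more than 40 N (contact force between tin and back_stop above 30 N or contact force between spindle and tin above 40 N).
It fails at once if another grocery item is shoved by more than 15 mm or tipped (distance of any of tuna, soup, jar from where it was at the start of the episode above 0.015 m or angle between any of soup, jar's own z axis and vertical above 0.2 rad).
It also fails if it takes over 67 s, if anything falls off the work surface, if the arm or the gripper's body presses on something with over 40 N, if the wrist force passes 120 N, or if a joint passes its speed limit or range.

## Robot

A 7-joint arm with a two-finger parallel gripper is mounted at the origin on the work surface. World frame = base frame: x ahead of the robot, y to its left, z up, the work surface at z = 0. Lengths are in m, angles in degrees, forces in N, time in s.
With the tool pointing down it reaches from about 0.425 to 0.875 m from the base axis. Payload 4.7 kg.
Tool frame: the origin (TCP) lies midway between the tips of the shut fingers; the grasp point (between the pads) lies 19 mm behind it; z points along the fingers, x is the direction in which the jaws open and shut, and the axes are right-handed (so a half turn about z gives the same grasp; the last joint's range is limited). The gripper opens to 87 mm and grips with 3 to 60 N. Pads are 19 mm wide; open, the fingers measure 117 mm over their backs; the gripper's body (75 mm by 190 mm) begins 51 mm behind the grasp point.
Start: joints at [-66.687, 18.392, -4.016, 83.108, 1.295, 78.541, -3.26], TCP at [0.249, 0.601, 0.223] pointing down, gripper open.
Joint ranges: [-163.93, 163.93], [-17.29, 119.83], [-79.2, 71.16], [3.27, 140.29], [-89.18, 269.18], [5.43, 117.66], [-154.24, 154.24]. Speed limits (degrees/s): [147.25, 147.25, 180, 180, 180, 180, 180].

## Interface

Orientations are given as [roll, pitch, yaw] about the fixed x, y, z axes, in that order (R = Rz(yaw) Ry(pitch) Rx(roll)).
In Python, from cell import telemetry, optics, env gives the robot as it stands.
- The arm moves only by the tool arm_command, never from a script. Its arguments are lists of equal length, an entry for each row: "translation": the shift along the tool's x, y, z in cm, a list of three; "twist": the turn about the tool's z in degrees. In form: {"translation": [[x, y, z], ...], "twist": [twist, ...]}. A call has 1 to 10 rows; each row shifts and turns the pose as measured when the row begins, along the tool's axes as they then stand; what a row does not reach is not made up. A row lasts 1/8 s, in which the tool goes at most 62.5 mm and 10.7 degrees, less where a joint would pass 70% of its speed; a pose out of reach is approached as far as the arm can. A call is refused whole if a number of a shift passes 6.25 or a number of a turn 10.7, either way. A call with a gripper value outside its range is refused whole. "grip" is the opening in per cent of the stroke, from 0 (shut) to 100 (fully open), set as the call begins (left out, the last holds). The fingers move at their own pace and stop on an object; "force" is the grip in N (left out, the last holds). Time passes only in rows, so rows that do not move let the fingers close. It gives the time, the measured TCP pose, the force and the opening at its end, in the units of the state.
- telemetry.get_obs(): the state, without advancing time (a new reading comes with each control period).
- optics.read_camera(name): name is "scene" or "top"; returns a dict with "img" (400x640x3 uint8, blue, green, red), "fx", "fy", "cx", "cy" (pixels), "dist" ([k1, k2, p1, p2, k3] as OpenCV has them; the pictures are not rectified), "extrinsics" (4x4, takes a point from camera to world coordinates). Camera axes: x right, y up, looking along -z (the intrinsics and any distortion apply to the point x, -y, -z); pixel columns grow to the right and rows downward; lengths in m; the calibration is good to about 2 mm. A picture is of the moment at which its call begins. There is no depth.
- env.sign_off(): hands the job in, once; it reports no verdict.
The state is a dict: "time_s": time; "qpos": joint angles; "joint_velocities": joint speeds; "effort": joint torques, N m; "tool_pos": TCP position; "tool_rot": TCP orientation; "force": force on the tool from outside, world axes, zero at the start; "wrist_torque": the same for the moment, N m; "grip_width": finger opening in m.
Only numpy, scipy, OpenCV 4.12 (cv2) and the standard library are available. Lean on these libraries where they do the work, as an engineer would, in place of code of your own. Each camera call takes 0.05 s, during which the arm holds its last target. There are 200 camera calls.

## Working session

There is one attempt and no reset: what is moved stays moved. The work goes in short steps, Python scripts to look and compute and a tool call to move; the robot and the scene stay as the last step left them, time stands still between calls to the robot, and variables do not carry over. Pictures are saved under pics/ and viewed, about 8 in all and at most 12, crops included, and the job is handed in when it is done.

Besides the shell and the picture viewer there is one more tool, called after "Request:" as name([rows], argument=value, ...), one row to a line, values as JSON. arm_command: Moves the arm, as the interface text tells. Its arguments: {"type":"object","properties":{"translation":{"type":"array","items":{"type":"array","items":{"type":"number"}}},"twist":{"type":"array","items":{"type":"number"}},"grip":{"type":"number"},"force":{"type":"number"}},"required":["translation","twist"]}

```bash
ls; mkdir -p pics; python3 - <<'E'
from cell import telemetry, optics
import cv2
print(telemetry.get_obs())
for n in("scene","top"):
    c=optics.read_camera(n); cv2.imwrite(f"pics/{n}0.png",c["img"]); print({k:v for k,v in c.items() if k!="img"})
E
```

```text
pics
{'time_s': 0.0, 'qpos': array([-66.68824102,  18.4397271 ,  -4.01504167,  83.17449213,
         1.29486179,  78.54079461,  -3.26053624]), 'joint_velocities': array([-0.03156413, -0.01034566, -0.00747077,  0.00408188, -0.05418422,
        0.04951441, -0.02219682]), 'effort': array([-9.13314925e-04, -4.91292214e+01, -4.04394558e-01, -3.12534678e+01,
       -6.40554121e-02,  4.36018920e-02,  1.47857481e-04]), 'tool_pos': array([0.2486252 , 0.59997403, 0.22145747]), 'tool_rot': array([1.79994246e+02, 1.09780688e-01, 6.74969475e+01]), 'force': array([ 0.04808091, -0.00303096, -0.26075262]), 'wrist_torque': array([-0.03191813,  0.05368932, -0.04194724]), 'grip_width': 0.08680074454080423}
{'fx': 383.5642825836452, 'fy': 383.5642825836452, 'cx': 317.104740675377, 'cy': 194.64450831373583, 'dist': array([-0.00257954,  0.        ,  0.        ,  0.        ,  0.        ]), 'extrinsics': array([[ 0.13810212, -0.75681337,  0.63887505,  1.07709164],
       [ 0.99040669,  0.10860904, -0.08543218, -0.08065805],
       [-0.00473139,  0.64454449,  0.76455216,  0.69947524],
       [ 0.        ,  0.        ,  0.        ,  1.        ]])}
{'fx': 486.8233647590912, 'fy': 486.8233647590912, 'cx': 321.8936539047012, 'cy': 195.32061975942938, 'dist': array([-0.12057415,  0.        ,  0.        ,  0.        ,  0.        ]), 'extrinsics': array([[ 3.68663035e-03,  9.94058500e-01, -1.08784687e-01,
         4.58224477e-01],
       [-9.99762459e-01,  1.32706685e-03, -2.17546476e-02,
         6.85684770e-04],
       [-2.14810278e-02,  1.08839048e-01,  9.93827262e-01,
         1.12983923e+00],
       [ 0.00000000e+00,  0.00000000e+00,  0.00000000e+00,
         1.00000000e+00]])}
```

View pics/scene0.png

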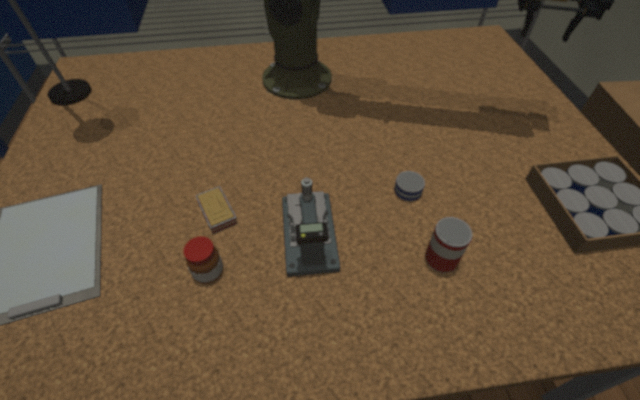

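View pics/top0.png

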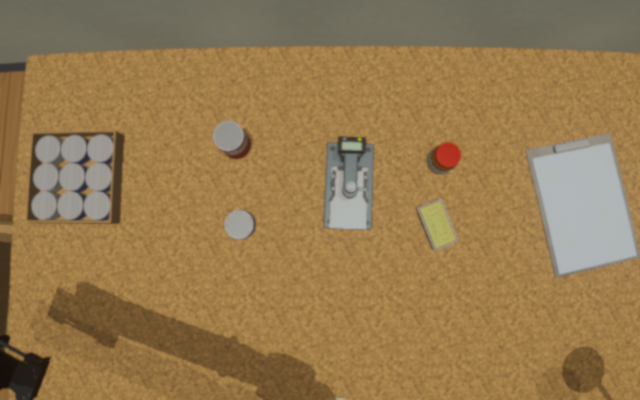

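The scene view shows the gauge at about (310,235) with its thimble at (307,187), the tin at (216,208), the jar at (203,260), the tuna tin at (410,186) and the soup at (450,245). The top view shows the gauge at about (350,187), its open front facing down towards the robot, the tin at (437,224) and the jar at (445,157).

```bash
cat > h.py <<'E'
import numpy as np, cv2
from cell import telemetry, optics
F=np.diag([1,-1,-1.])
def ray(c,uv):
    K=np.array([[c["fx"],0,c["cx"]],[0,c["fy"],c["cy"]],[0,0,1]])
    n=cv2.undistortPoints(np.float64(uv).reshape(-1,1,2),K,c["dist"])[:,0]
    d=np.c_[n,np.ones(len(n))]@F@c["extrinsics"][:3,:3].T
    return c["extrinsics"][:3,3],d
def onplane(c,uv,z):
    o,d=ray(c,uv); return o+d*((z-o[2])/d[:,2])[:,None]
def tri(c1,p1,c2,p2):
    o1,a=ray(c1,[p1]);o2,b=ray(c2,[p2]);a=a[0];b=b[0]
    s=np.linalg.lstsq(np.c_[a,-b],o2-o1,rcond=None)[0]
    P,Q=o1+s[0]*a,o2+s[1]*b
    return (P+Q)/2,np.linalg.norm(P-Q)
def proj(c,P):
    K=np.array([[c["fx"],0,c["cx"]],[0,c["fy"],c["cy"]],[0,0,1]])
    E=c["extrinsics"];q=(np.atleast_2d(P)-E[:3,3])@E[:3,:3]@F
    return cv2.projectPoints(q,np.zeros(3),np.zeros(3),K,c["dist"])[0][:,0]
def crop(c,x0,y0,x1,y1,k,name):
    im=cv2.resize(c["img"][y0:y1,x0:x1],None,fx=k,fy=k,interpolation=cv2.INTER_CUBIC)
    cv2.imwrite(name,im)
E
python3 - <<'E'
from h import *
a=optics.read_camera("top");b=optics.read_camera("scene")
A=cv2.resize(a["img"][130:260,315:465],None,fx=4,fy=4,interpolation=cv2.INTER_CUBIC)
cv2.imwrite("pics/topc.png",A)
crop(b,190,170,350,280,5,"pics/scenec.png")
for c,n in((a,"top"),(b,"scene")):
    h=cv2.cvtColor(c["img"],cv2.COLOR_BGR2HSV)
    m=cv2.inRange(h,(22,70,120),(35,255,255))
    for q in cv2.findContours(m,0,2)[0]:
        if cv2.contourArea(q)>150: print(n,cv2.minAreaRect(q),cv2.contourArea(q))
E
```

```text
top ((437.4167785644531, 224.1477813720703), (43.84885025024414, 22.965614318847656), 67.2490234375) 928.5
```

View pics/topc.png

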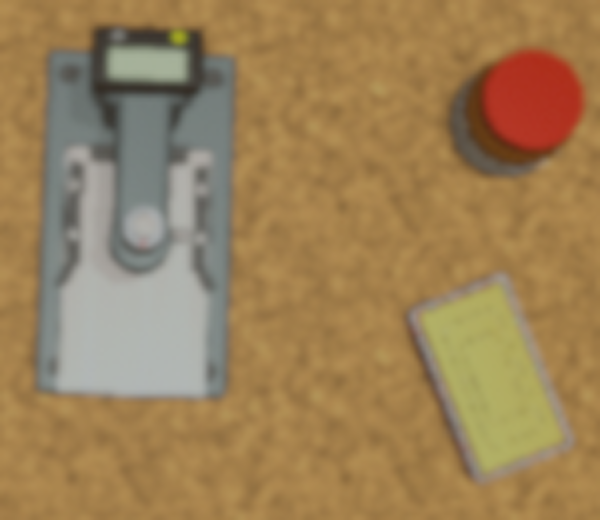

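View pics/scenec.png

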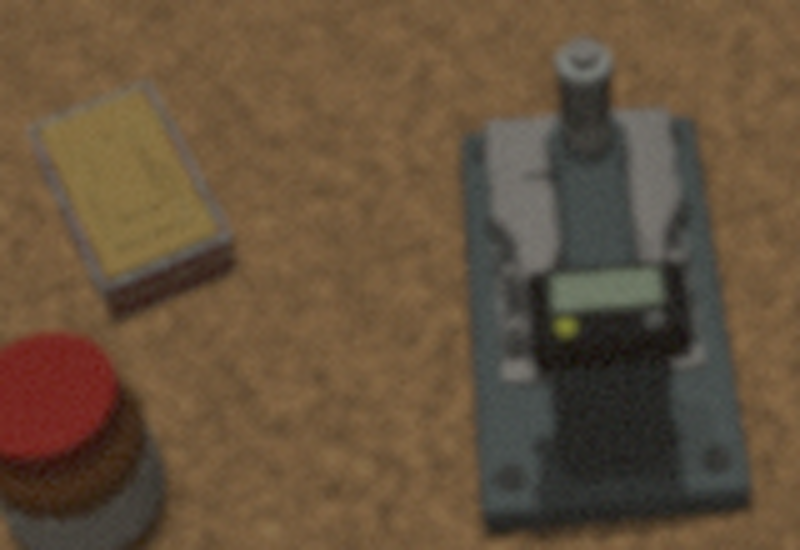

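The top crop shows the base corners at (38,389), (225,395), (236,57) and (50,52), and the tin rim corners at (408,315), (502,273), (574,440) and (480,481). The scene crop shows the tin rim corners at (32,128), (150,85), (232,237) and (105,290), and the thimble cap at (584,52).

```bash
cat > m.py <<'E'
from h import *
a=optics.read_camera("top");b=optics.read_camera("scene")
T=lambda p:(np.array(p)+.5)/4-.5+[315,130]
S=lambda p:(np.array(p)+.5)/5-.5+[190,170]
tt=T([(408,315),(502,273),(574,440),(480,481)]);ts=S([(105,290),(232,237),(150,85),(32,128)])
# correspondence by nearest on table plane
A=onplane(a,tt,.024);B=onplane(b,ts,.024);print("tin",A.round(4).tolist(),B.round(4).tolist())
for i in range(4):
    j=np.argmin(np.linalg.norm(A[i]-B,axis=1));print(tri(a,tt[i],b,ts[j]))
print("centre",A.mean(0),B.mean(0),"sides",np.linalg.norm(A-np.roll(A,1,0),axis=1))
for nm,P in(("top",A),("scene",B)):
    for i in range(4):
        e=P[(i+1)%4]-P[i]; print(nm,np.linalg.norm(e).round(4),(np.degrees(np.arctan2(e[1],e[0]))%180).round(2))
gt=T([(38,389),(225,395),(236,57),(50,52)]);G=onplane(a,gt,.02);print("gauge FL FR BR BL",G.round(4).tolist())
gs=S([(692,119),(465,137),(487,515),(747,492)]);GS=onplane(b,gs,.02);print(GS.round(4).tolist())
for i in range(4):
    j=np.argmin(np.linalg.norm(G[i]-GS,axis=1));print(tri(a,gt[i],b,gs[j]))
for P in(G,GS):
    for i in range(4):
        e=P[(i+1)%4]-P[i]; print(np.linalg.norm(e).round(4),(np.degrees(np.arctan2(e[1],e[0]))%180).round(2))
print("cap",tri(a,T((145,222)),b,S((584,52))),onplane(a,[T((145,222))],.157),onplane(b,[S((584,52))],.157))
E
python3 m.py
```

```text
tin [[0.5496, -0.1913, 0.024], [0.5737, -0.2458, 0.024], [0.4784, -0.2853, 0.024], [0.4553, -0.2309, 0.024]] [[0.572, -0.2448, 0.024], [0.551, -0.1906, 0.024], [0.4556, -0.2285, 0.024], [0.4746, -0.2818, 0.024]]
(array([ 0.54974203, -0.19116958,  0.02246534]), np.float64(0.0007084567818467949))
(array([ 0.57350122, -0.24481657,  0.02616238]), np.float64(0.000989534583201211))
(array([ 0.47819645, -0.28234344,  0.02834021]), np.float64(0.003504634451689972))
(array([ 0.45530178, -0.22974659,  0.02387021]), np.float64(0.0024077242799343973))
centre [ 0.51425892 -0.23832288  0.024     ] [ 0.51330585 -0.23642262  0.024     ] sides [0.10231296 0.05964357 0.10323611 0.05900987]
top 0.0596 113.87
top 0.1032 22.48
top 0.059 112.99
top 0.1023 22.82
scene 0.0582 111.12
scene 0.1026 21.69
scene 0.0566 109.62
scene 0.1041 20.81
gauge FL FR BR BL [[0.5074, 0.0196, 0.02], [0.5042, -0.0868, 0.02], [0.7, -0.0947, 0.02], [0.7029, 0.0133, 0.02]]
[[0.5092, 0.0208, 0.02], [0.505, -0.0845, 0.02], [0.7007, -0.0916, 0.02], [0.7051, 0.0121, 0.02]]
(array([0.50757176, 0.02038258, 0.01821421]), np.float64(0.0014655354247895098))
(array([ 0.50429479, -0.08567642,  0.01931903]), np.float64(0.0023786331350447967))
(array([ 0.70024759, -0.09316605,  0.01953817]), np.float64(0.003176493741520952))
(array([0.70351427, 0.0128916 , 0.01704109]), np.float64(0.0008399573378653465))
0.1065 88.27
0.196 177.69
0.108 88.46
0.1957 178.14
0.1054 87.76
0.1958 177.93
0.1037 87.58
0.1961 177.44
cap (array([ 0.58537925, -0.03579975,  0.15791513]), np.float64(0.0009722168985640559)) [[ 0.58544377 -0.03631765  0.157     ]] [[ 0.58461499 -0.03524137  0.157     ]]
```

Gauge axis is about (0.585, -0.036) at yaw -2°. Tin centre is about (0.514, -0.237) at yaw 22°. Triangulated heights agree with the given ones: rim 22–28 mm, base 17–20 mm, cap 158 mm. I'll swing round towards the tin.

Request:
arm_command([
  [-0.9, 6, 0],
  [-0.9, 6, 0],
  [-0.9, 6, 0],
  [-0.9, 6, 0],
  [-0.9, 6, 0],
  [-0.9, 6, 0],
  [-0.9, 6, 0],
  [-0.9, 6, 0],
  [-0.9, 6, 0],
  [-0.9, 6, 0],
], twist=[5.6, 5.6, 5.6, 5.6, 5.6, 5.6, 5.6, 5.6, 5.6, 5.6], grip=100)

```text
time_s: 1.55
tool_pos: [0.574, 0.107, 0.2196]
tool_rot: [-179.8, -0.0, 10.4]
force: [1.0, 0.1, -0.0]
grip_width: 0.0871
```

Request:
arm_command([
  [-1.1, 6, 0],
  [-1.1, 6, 0],
  [-1.1, 6, 0],
  [-1.1, 6, 0],
  [-1.1, 6, 0],
  [-1.1, 6, 0],
  [0, 0, 0],
  [0, 0, 0],
  [0, 0, 0],
  [0, 0, 0],
], twist=[6, 6, 6, 6, 6, 6, 10.5, 10.5, 10.5, 10])

```text
time_s: 2.8
tool_pos: [0.4723, -0.2562, 0.2202]
tool_rot: [-179.7, -0.1, -69.6]
force: [-0.9, -0.2, 0.2]
grip_width: 0.0874
```

```bash
cat > go.py <<'E'
import sys; from h import *
# target x y z yaw -> shift in tool axes (cm), twist
t=np.array(list(map(float,sys.argv[1:5]))); o=telemetry.get_obs()
p=o["tool_pos"];y=o["tool_rot"][2];r=np.radians(y)
d=t[:3]-p
print("pose",p.round(4),o["tool_rot"].round(2),"t",o["time_s"],"F",o["force"].round(2),"w",round(o["grip_width"],4),"q7",o["qpos"][6].round(1))
print("shift cm",np.round(100*np.array([d[0]*np.cos(r)+d[1]*np.sin(r),d[0]*np.sin(r)-d[1]*np.cos(r),-d[2]]),2),"twist",round((y-t[3]+180)%360-180,2))
E
python3 go.py 0.4767 -0.2524 0.06 -68
```

```text
pose [ 0.4723 -0.2562  0.2202] [-1.7968e+02 -6.0000e-02 -6.9590e+01] t 2.8 F [-0.87 -0.15  0.17] w 0.0874 q7 -40.5
shift cm [-0.2  -0.54 16.02] twist -1.59
```

Request:
arm_command([
  [-0.2, -0.5, 5],
  [0, 0, 6],
  [0, 0, 3],
  [0, 0, 0],
], twist=[-1.6, 0, 0, 0])

```text
time_s: 3.3
tool_pos: [0.4793, -0.2523, 0.0784]
tool_rot: [-179.4, -0.2, -68.0]
force: [0.5, 0.7, 1.5]
grip_width: 0.0871
```

```bash
python3 go.py 0.4767 -0.2524 0.006 -68; python3 - <<'E'
from h import *
a=optics.read_camera("top");b=optics.read_camera("scene")
A=cv2.resize(a["img"][185:260,395:480],None,fx=5,fy=5,interpolation=3)
B=cv2.resize(b["img"][170:245,170:255],None,fx=5,fy=5,interpolation=3)
cv2.imwrite("pics/g1.png",np.hstack([A[:375],B[:375,:370]]))
E
```

```text
pose [ 0.4793 -0.2523  0.0784] [-179.42   -0.2   -68.  ] t 3.3 F [0.48 0.7  1.51] w 0.0871 q7 -33.5
shift cm [-0.09  0.25  7.24] twist 0.0
```

View pics/g1.png

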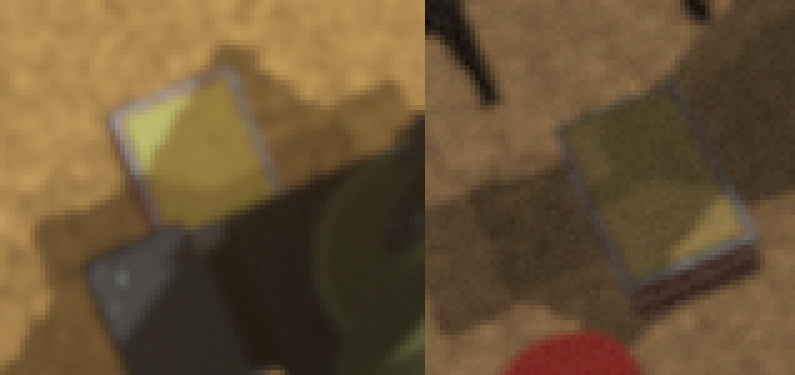

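In this picture the fingers straddle the tin: the tips in the scene half are at (490,100) and (700,15), beyond both long sides. I'll descend and grip lightly.

Request:
arm_command([
  [0, 0.2, 4],
  [0, 0, 2.5],
  [0, 0, 0.5],
  [0, 0, 0],
], twist=[0, 0, 0, 0])

```text
time_s: 3.9
tool_pos: [0.4882, -0.2567, 0.0183]
tool_rot: [-178.4, -0.9, -67.9]
force: [0.9, 0.1, 0.4]
grip_width: 0.087
```

```bash
python3 go.py 0.4767 -0.2524 0.006 -68
```

```text
pose [ 0.4882 -0.2567  0.0183] [-178.43   -0.89  -67.94] t 3.9 F [0.93 0.14 0.4 ] w 0.087 q7 -29.2
shift cm [-0.83  0.91  1.23] twist 0.06
```

```bash
python3 -c "
from h import *
o=telemetry.get_obs();print(o['qpos'].round(1),o['joint_velocities'].round(1),o['effort'].round(1))"
```

```text
[ -8.7  19.6  39.1 112.1 -16.4  51.9 -29.2] [-0.2 -0.8  0.3 -0.8  0.1  0.3 -0.1] [ -0.  -35.4   6.3 -24.5  -0.1  -0.2   0. ]
```

Request:
arm_command([
  [-0.8, 0.9, 0],
  [0, 0, 0],
], twist=[0, 0])

```text
time_s: 4.15
tool_pos: [0.4776, -0.2531, 0.0203]
tool_rot: [-178.2, -1.0, -67.9]
force: [-0.6, 0.6, -0.0]
grip_width: 0.087
```

```bash
python3 go.py 0.4767 -0.2524 0.006 -68;python3 -c "
from h import *
o=telemetry.get_obs();print(o['qpos'].round(1),o['joint_velocities'].round(1),o['effort'].round(1))"
```

```text
pose [ 0.4776 -0.2531  0.0203] [-178.25   -1.    -67.94] t 4.15 F [-0.55  0.6  -0.04] w 0.087 q7 -29.6
shift cm [-0.1   0.06  1.43] twist 0.06
[ -9.4  17.9  39.6 113.8 -15.5  51.4 -29.6] [-0.1 -0.2 -0.1 -1.8 -0.3 -0.7 -0.2] [  0.  -34.5   6.  -24.8  -0.1  -0.1  -0. ]
```

Request:
arm_command([
  [0, 0, 0.7],
  [-0.1, 0.1, 0.6],
  [0, 0, 0],
], twist=[0, 0, 0])

```text
time_s: 4.53
tool_pos: [0.4773, -0.2524, 0.0072]
tool_rot: [-178.2, -1.0, -67.9]
force: [-0.7, 0.4, 0.7]
grip_width: 0.0872
```

```bash
python3 go.py 0.4767 -0.2524 0.006 -68;python3 -c "
from h import *
o=telemetry.get_obs();print(o['qpos'].round(1),o['effort'].round(1))"
```

```text
pose [ 0.4773 -0.2524  0.0072] [-178.16   -1.03  -67.92] t 4.525 F [-0.71  0.43  0.73] w 0.0872 q7 -28.7
shift cm [-0.02  0.05  0.12] twist 0.08
[ -8.8  19.   39.  114.4 -16.6  49.9 -28.7] [ -0.  -35.2   6.2 -24.4  -0.2  -0.2   0. ]
```

Request:
arm_command([
  [0, 0, 0],
  [0, 0, 0],
  [0, 0, 0],
  [0, 0, 0],
  [0, 0, 0],
], twist=[0, 0, 0, 0, 0], grip=0, force=20)

```text
time_s: 5.15
tool_pos: [0.4773, -0.2526, 0.0071]
tool_rot: [-178.2, -1.0, -67.9]
force: [-0.4, -0.1, -1.0]
grip_width: 0.0601
```

Request:
arm_command([
  [0, 0, -2.5],
  [0, 0, -2.5],
  [0, 0, 0],
], twist=[0, 0, 0])

```text
time_s: 5.52
tool_pos: [0.4743, -0.2519, 0.057]
tool_rot: [-178.3, -1.0, -67.9]
force: [0.6, 0.8, -1.9]
grip_width: 0.0597
```

```bash
python3 go.py 0.4698 -0.031 0.06 -92
```

```text
pose [ 0.4743 -0.2519  0.057 ] [-178.32   -0.95  -67.92] t 5.525 F [ 0.6   0.77 -1.94] w 0.0597 q7 -32.2
shift cm [-20.64  -7.89  -0.3 ] twist 24.08
```

Request:
arm_command([
  [-4.1, -1.6, 0],
  [-4.1, -1.6, 0],
  [-4.1, -1.6, 0],
  [-4.1, -1.6, 0],
  [-4.1, -1.6, 0],
  [0, 0, 0],
  [0, 0, 0],
  [0, 0, 0],
  [0, 0, 0],
], twist=[0, 0, 0, 0, 0, 8, 8, 8, 0])

```text
time_s: 6.65
tool_pos: [0.4641, -0.0235, 0.0454]
tool_rot: [-178.8, -0.3, -92.5]
force: [0.0, -0.3, -1.3]
grip_width: 0.0601
```

```bash
python3 go.py 0.4701 -0.0317 0.06 -92; python3 - <<'E'
from h import *
a=optics.read_camera("top");b=optics.read_camera("scene")
A=cv2.resize(a["img"][140:270,310:400],None,fx=4,fy=4,interpolation=3)
B=cv2.resize(b["img"][130:260,265:375],None,fx=4,fy=4,interpolation=3)
cv2.imwrite("pics/g2.png",np.hstack([A,B]))
E
```

```text
pose [ 0.4641 -0.0235  0.0454] [-178.83   -0.29  -92.46] t 6.65 F [ 0.04 -0.3  -1.27] w 0.0601 q7 -89.9
shift cm [ 0.79 -0.64 -1.46] twist -0.46
```

View pics/g2.png

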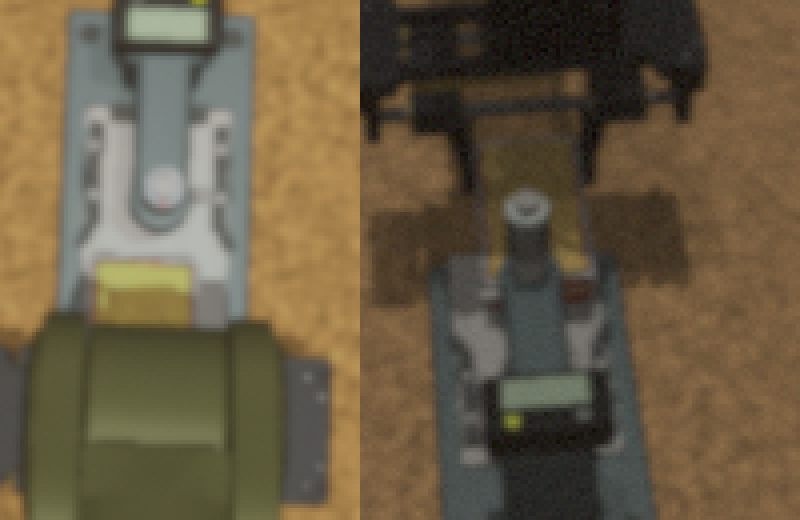

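The top half shows the tin's front rim corners at about (93,263) and (192,264). I'll compare them with the expected pose.

```bash
python3 - <<'E'
from h import *
a=optics.read_camera("top")
T=lambda p:(np.array(p)+.5)/4-.5+[310,140]
P=onplane(a,T([(93,263),(192,264)]),.0625);print(P,P.mean(0),np.linalg.norm(P[0]-P[1]))
# gauge refs in same picture: rail inner faces (z .03) & cap
print(onplane(a,T([(104,200),(217,202),(106,120),(217,122)]),.03))
print(onplane(a,T([(163,185)]),.157))
G=lambda x,y,z:[0.585+x*.99939+y*.0349,-.0357-x*.0349+y*.99939,z]
print(proj(a,[G(-.115,0,.03),G(-.053-.022,0,.0625),G(-.08,.042,.025),G(-.08,-.042,.025)]))
E
python3 go.py 0.4701 -0.0317 0.06 -92
```

```text
[[ 5.52833574e-01 -2.00154810e-04  6.25000000e-02]
 [ 5.52365687e-01 -5.46274209e-02  6.25000000e-02]] [ 0.55259963 -0.02741379  0.0625    ] 0.05442927720169913
[[ 0.59169009 -0.00643755  0.03      ]
 [ 0.59062478 -0.07067221  0.03      ]
 [ 0.63774828 -0.00756194  0.03      ]
 [ 0.63665039 -0.07096403  0.03      ]]
[[ 0.58391985 -0.03530647  0.157     ]]
[[346.7994951  243.31235666]
 [347.85714563 224.8541096 ]
 [328.7425521  227.17224459]
 [365.7867772  228.53753762]]
pose [ 0.4645 -0.0237  0.0459] [-178.79   -0.29  -92.44] t 6.8 F [ 0.69 -0.58 -1.48] w 0.0597 q7 -89.9
shift cm [ 0.77 -0.59 -1.41] twist -0.44
```

Request:
arm_command([
  [0.8, -0.6, 0],
  [0, 0, 0.6],
  [0, 0, 0],
], twist=[-0.4, 0, 0])

```text
time_s: 7.18
tool_pos: [0.4708, -0.0331, 0.0395]
tool_rot: [-178.8, -0.3, -91.9]
force: [0.5, -0.5, -1.5]
grip_width: 0.0601
```

```bash
python3 go.py 0.4701 -0.032 0.033 -92
```

```text
pose [ 0.4708 -0.0331  0.0395] [-178.79   -0.31  -91.92] t 7.175 F [ 0.54 -0.52 -1.5 ] w 0.0601 q7 -87.2
shift cm [-0.11  0.07  0.65] twist 0.08
```

Request:
arm_command([
  [-0.1, 0, 0.3],
  [0, 0, 0.2],
  [0, 0, 0],
], twist=[0, 0, 0])

```text
time_s: 7.55
tool_pos: [0.4708, -0.0319, 0.034]
tool_rot: [-178.8, -0.3, -91.9]
force: [-0.6, -0.3, -2.6]
grip_width: 0.0599
```

```bash
python3 go.py 0.4701 -0.032 0.033 -92
```

```text
pose [ 0.4708 -0.0319  0.034 ] [-178.81   -0.3   -91.89] t 7.55 F [-0.57 -0.25 -2.57] w 0.0599 q7 -86.9
shift cm [0.02 0.06 0.1 ] twist 0.11
```

Request:
arm_command([
  [0, 0, 0.1],
  [0, 0, 0.05],
  [0, 0, 0],
], twist=[0, 0, 0])

```text
time_s: 7.92
tool_pos: [0.471, -0.0318, 0.0328]
tool_rot: [-178.8, -0.3, -91.9]
force: [-1.2, 0.4, -0.9]
grip_width: 0.0596
```

```bash
python3 go.py 0.4701 -0.032 0.033 -92; python3 - <<'E'
from h import *
a=optics.read_camera("top");b=optics.read_camera("scene")
A=cv2.resize(a["img"][160:250,315:385],None,fx=6,fy=6,interpolation=3)
B=cv2.resize(b["img"][160:250,280:340],None,fx=6,fy=6,interpolation=3)
cv2.imwrite("pics/g3.png",np.hstack([A,B]))
E
```

```text
pose [ 0.471  -0.0318  0.0328] [-178.78   -0.29  -91.89] t 7.925 F [-1.23  0.37 -0.91] w 0.0596 q7 -86.8
shift cm [ 0.02  0.09 -0.02] twist 0.11
```

View pics/g3.png

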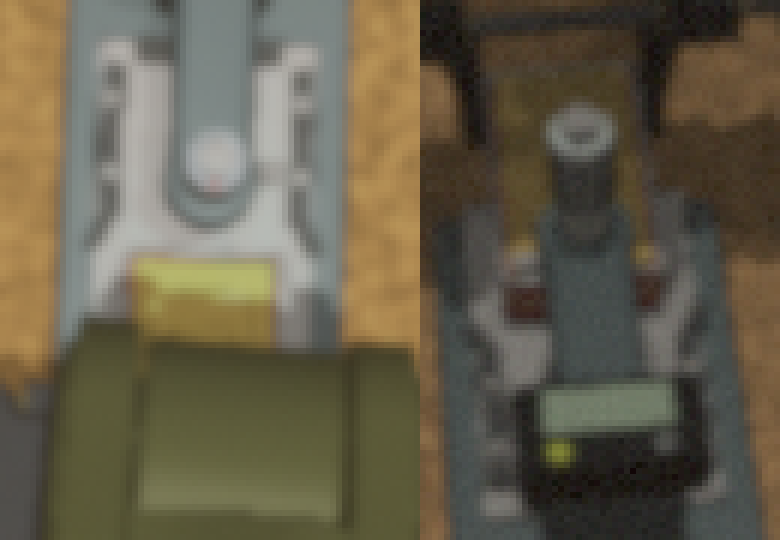

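The top half shows the tin nose at columns 130–275, row 265, centred within about 1 mm on the rail mouth at columns 90–320. I'll slide it in slowly.

Request:
arm_command([
  [0.05, -0.7, 0],
  [0, -0.7, 0],
  [0, -0.7, 0],
  [0, 0, 0],
], twist=[0, 0, 0, 0])

```text
time_s: 8.52
tool_pos: [0.4943, -0.0329, 0.0334]
tool_rot: [-178.7, -0.3, -91.9]
force: [-0.1, 0.1, -1.2]
grip_width: 0.0601
```

```bash
python3 go.py 0.520 -0.0342 0.033 -92
```

```text
pose [ 0.4943 -0.0329  0.0334] [-178.71   -0.3   -91.86] t 8.525 F [-0.11  0.08 -1.16] w 0.0601 q7 -84.9
shift cm [ 0.04 -2.57  0.04] twist 0.14
```

Request:
arm_command([
  [0, -0.6, 0.03],
  [0, -0.6, 0],
  [0, -0.6, 0],
  [0, -0.6, 0],
  [0, 0, 0],
], twist=[0, 0, 0, 0, 0])

```text
time_s: 9.15
tool_pos: [0.52, -0.0337, 0.0334]
tool_rot: [-178.7, -0.3, -91.9]
force: [-0.3, 0.1, -1.6]
grip_width: 0.0602
```

```bash
python3 go.py 0.520 -0.0342 0.033 -92; python3 - <<'E'
from h import *
a=optics.read_camera("top");b=optics.read_camera("scene")
A=cv2.resize(a["img"][160:250,315:385],None,fx=6,fy=6,interpolation=3)
B=cv2.resize(b["img"][160:250,280:340],None,fx=6,fy=6,interpolation=3)
cv2.imwrite("pics/g4.png",np.hstack([A,B]))
E
```

```text
pose [ 0.52   -0.0337  0.0334] [-178.73   -0.31  -91.85] t 9.15 F [-0.31  0.08 -1.62] w 0.0602 q7 -83.2
shift cm [ 0.04 -0.01  0.04] twist 0.15
```

View pics/g4.png

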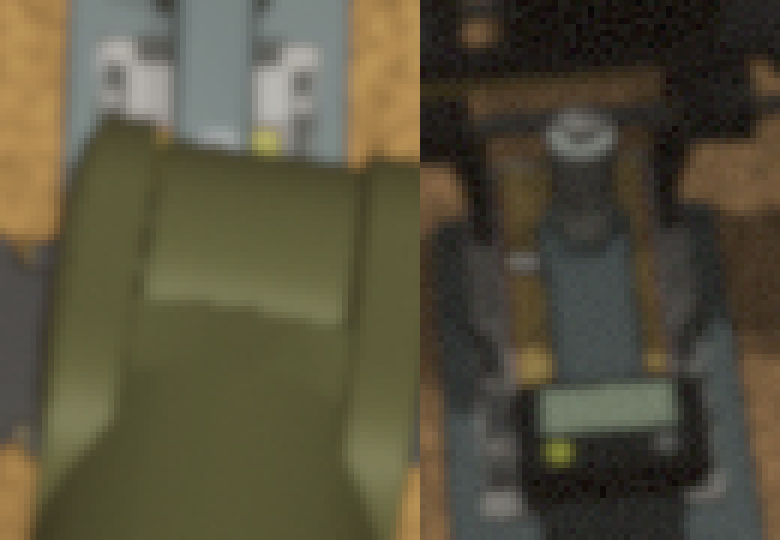

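The scene half shows the tin nose at row 375, well between the rails, and the forces are low. I'll release, lift, back off and close the fingers.

Request:
arm_command([
  [0, 0, 0],
  [0, 0, 0],
  [0, 0, 0],
  [0, 0, -2.5],
  [0, 0, -2.5],
  [0, 2.0, 0],
  [0, 2.5, 0],
  [0, 0, 0],
], twist=[0, 0, 0, 0, 0, 0, 0, 0], grip=100)

```text
time_s: 10.25
tool_pos: [0.4726, -0.032, 0.0847]
tool_rot: [-178.7, -0.3, -91.9]
force: [0.0, 0.4, 0.8]
grip_width: 0.0867
```

Request:
arm_command([
  [0, 0, 0],
  [0, 0, 0],
  [0, 0, 0],
  [0, 0, 0],
  [0, 0, 0],
], twist=[0, 0, 0, 0, 0], grip=0)

```text
time_s: 10.88
tool_pos: [0.4751, -0.0323, 0.085]
tool_rot: [-178.5, -0.3, -91.9]
force: [0.0, 0.8, 0.5]
grip_width: 0.0448
```

```bash
python3 go.py 0.481 -0.0328 0.036 -92;  python3 - <<'E'
from h import *
a=optics.read_camera("top");b=optics.read_camera("scene")
A=cv2.resize(a["img"][160:260,320:380],None,fx=6,fy=6,interpolation=3)
B=cv2.resize(b["img"][150:250,280:350],None,fx=6,fy=6,interpolation=3)
cv2.imwrite("pics/g5.png",np.hstack([A,B]))
E
```

```text
pose [ 0.4751 -0.0323  0.085 ] [-178.54   -0.33  -91.88] t 10.875 F [0.03 0.83 0.49] w 0.0448 q7 -89.8
shift cm [ 0.03 -0.59  4.9 ] twist 0.12
```

View pics/g5.png

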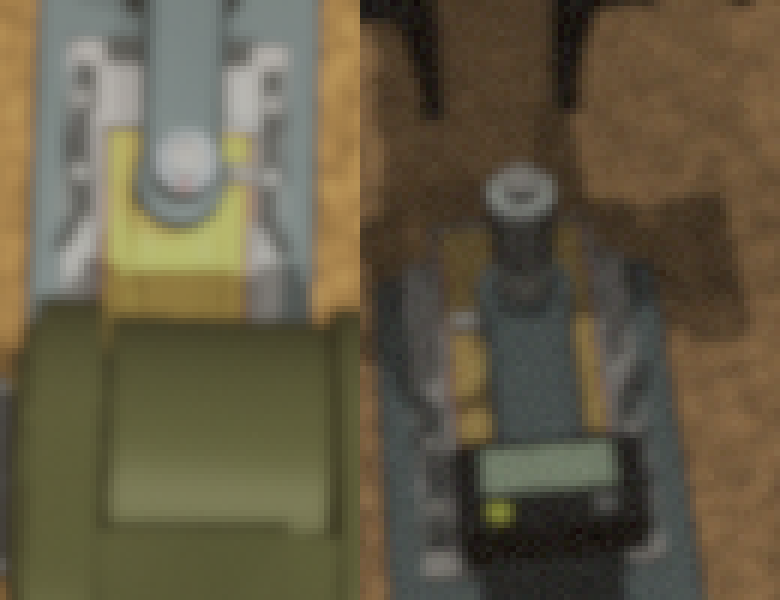

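The tin is square in the rails: nose at row 130 (columns 105–247) in the top half, tail at row ~225 (columns 440–585) in the scene half. I'll compute both ends while the fingers finish closing.

```bash
python3 - <<'E'
from h import *
a=optics.read_camera("top");b=optics.read_camera("scene")
n=onplane(a,[(320+176.5/6-.4,160+130.5/6-.4)],.049)[0]
t=onplane(b,[(280+(512-360.5)/6-.4,150+225.5/6-.4)],.049)[0]
print("nose",n,"tail",t,np.linalg.norm(n-t))
R=np.array([.585,-.036,0])
for p in(n,t): print("gauge x",(p-R)@[.99939,-.0349,0],"y",(p-R)@[.0349,.99939,0])
E
```

```text
nose [ 0.608087   -0.03629181  0.049     ] tail [ 0.50781429 -0.0322947   0.049     ] 0.10035234144089665
gauge x 0.023083098860426185 y 0.000514104385009685
gauge x -0.07726793979445305 y 0.0010092612750334457
```

Request:
arm_command([
  [0, 0.5, 0],
  [0, 0.4, 0],
  [0, 0, 0],
  [0, 0, 0],
  [0, 0, 0],
], twist=[0, 0, 0, 0, 0])

```text
time_s: 11.7
tool_pos: [0.4651, -0.0318, 0.0849]
tool_rot: [-178.5, -0.3, -91.9]
force: [0.6, 0.0, 0.4]
grip_width: 0.0002
```

```bash
python3 go.py 0.481 -0.0328 0.036 -92
```

```text
pose [ 0.4651 -0.0318  0.0849] [-178.54   -0.29  -91.88] t 11.7 F [0.63 0.02 0.44] w 0.0002 q7 -90.7
shift cm [ 0.05 -1.59  4.89] twist 0.12
```

Request:
arm_command([
  [0, 0, 2.5],
  [0, 0, 2.3],
  [0, -1.0, 0],
  [0, -1.0, 0],
  [0, -0.5, 0],
  [0, 0, 0],
], twist=[0, 0, 0, 0, 0, 0])

```text
time_s: 12.45
tool_pos: [0.4964, -0.0327, 0.0394]
tool_rot: [-178.2, -0.3, -91.9]
force: [0.4, 0.6, 0.5]
grip_width: 0.0005
```

```bash
python3 go.py 0.5225 -0.0338 0.036 -92
```

```text
pose [ 0.4964 -0.0327  0.0394] [-178.24   -0.26  -91.85] t 12.45 F [0.41 0.65 0.51] w 0.0005 q7 -85.2
shift cm [ 0.03 -2.61  0.34] twist 0.15
```

Request:
arm_command([
  [0, -0.5, 0.3],
  [0, -0.5, 0],
  [0, -0.5, 0],
  [0, -0.3, 0],
  [0, 0, 0],
], twist=[0, 0, 0, 0, 0])

```text
time_s: 13.08
tool_pos: [0.5155, -0.0332, 0.0371]
tool_rot: [-178.2, -0.2, -91.8]
force: [0.4, 1.3, -0.2]
grip_width: 0.0003
```

```bash
python3 go.py 0.5225 -0.0338 0.036 -92
```

```text
pose [ 0.5155 -0.0332  0.0371] [-178.24   -0.23  -91.85] t 13.075 F [ 0.41  1.26 -0.25] w 0.0003 q7 -83.7
shift cm [ 0.04 -0.7   0.11] twist 0.15
```

Now 2 mm steps with force checks.

Request:
arm_command([
  [0, -0.2, 0],
  [0, -0.2, 0],
  [0, 0, 0],
], twist=[0, 0, 0])

```text
time_s: 13.45
tool_pos: [0.5178, -0.0332, 0.0369]
tool_rot: [-178.5, -0.2, -91.8]
force: [-0.9, 0.0, 1.3]
grip_width: 0.0001
```

Request:
arm_command([
  [0, -0.15, 0],
  [0, 0, 0],
], twist=[0, 0])

```text
time_s: 13.7
tool_pos: [0.5178, -0.0332, 0.0366]
tool_rot: [-178.7, -0.2, -91.9]
force: [-1.2, 0.4, 0.5]
grip_width: 0.0001
```

Request:
arm_command([
  [0, -0.15, 0],
  [0, 0, 0],
], twist=[0, 0])

```text
time_s: 13.95
tool_pos: [0.5179, -0.0332, 0.0364]
tool_rot: [-178.8, -0.2, -91.9]
force: [-2.3, 1.4, 1.1]
grip_width: 0.0009
```

Request:
arm_command([
  [0, -0.35, 0],
  [0, -0.2, 0],
], twist=[0, 0])

```text
time_s: 14.2
tool_pos: [0.5179, -0.0331, 0.0354]
tool_rot: [-179.5, -0.1, -91.9]
force: [-7.3, -0.8, 4.3]
grip_width: 0.0002
```

```bash
python3 go.py 0.5225 -0.0338 0.036 -92;  python3 - <<'E'
from h import *
a=optics.read_camera("top");b=optics.read_camera("scene")
A=cv2.resize(a["img"][150:250,320:380],None,fx=6,fy=6,interpolation=3)
B=cv2.resize(b["img"][160:260,280:350],None,fx=6,fy=6,interpolation=3)
cv2.imwrite("pics/g6.png",np.hstack([A,B]))
E
```

```text
pose [ 0.5179 -0.0331  0.0354] [-1.7955e+02 -1.1000e-01 -9.1860e+01] t 14.2 F [-7.26 -0.85  4.27] w 0.0002 q7 -82.8
shift cm [ 0.05 -0.46 -0.06] twist 0.14
```

View pics/g6.png

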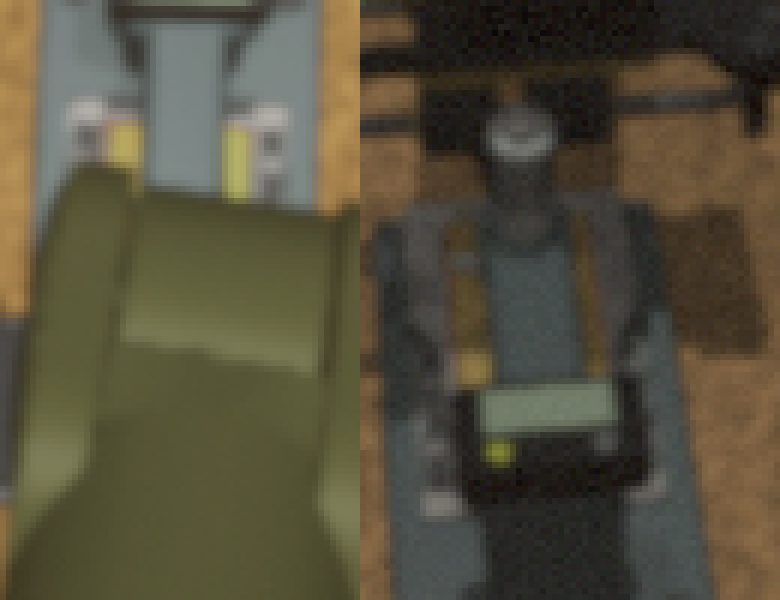

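The tin nose sits at row ~124, right against the dark back stop (rows 100–118), with 7 N holding. It looks home. I'll back off and go up above the thimble.

Request:
arm_command([
  [0, 1.5, 0],
  [0, 2.5, 0],
  [0, 0, -6],
  [0, 0, -6],
  [0, 0, -6],
  [0, 0, 0],
], twist=[0, 0, -10, -10, -10, -10], grip=100)

```text
time_s: 15.05
tool_pos: [0.4764, -0.0317, 0.2205]
tool_rot: [-179.1, -0.9, -50.7]
force: [-0.2, 0.2, -2.1]
grip_width: 0.0523
```

```bash
python3 go.py 0.585 -0.036 0.21 143; python3 - <<'E'
from h import *
a=optics.read_camera("top");b=optics.read_camera("scene")
A=cv2.resize(a["img"][140:250,320:380],None,fx=5,fy=5,interpolation=3)
B=cv2.resize(b["img"][160:270,280:370],None,fx=5,fy=5,interpolation=3)
cv2.imwrite("pics/g7.png",np.hstack([A,B]))
E
```

```text
pose [ 0.4764 -0.0317  0.2205] [-179.13   -0.88  -50.66] t 15.05 F [-0.23  0.17 -2.1 ] w 0.0523 q7 -53.0
shift cm [ 7.22 -8.13  1.05] twist 166.34
```

View pics/g7.png

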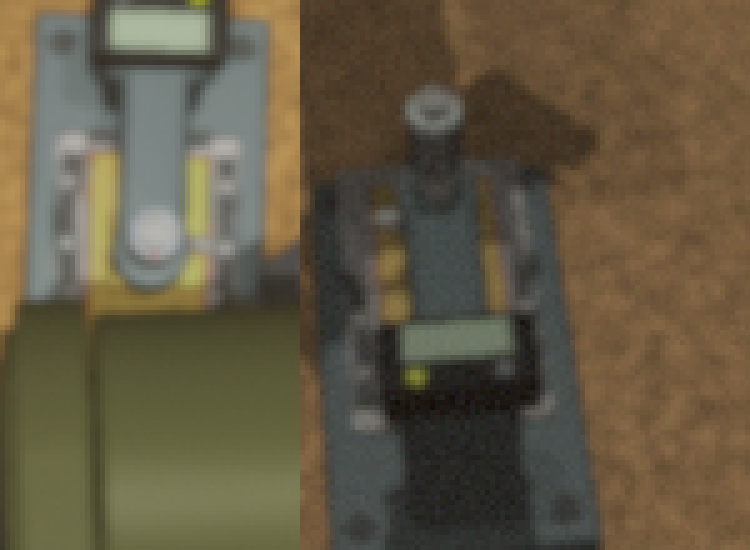

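The tin's nose (row 151, columns 90–210) sits at the back stop. That is picture 11, so I'll keep the last one in reserve. I'll turn ccw and travel above the thimble.

```bash
python3 - <<'E'
from h import *
a=optics.read_camera("top");b=optics.read_camera("scene")
n=onplane(a,[(320+150.5/5-.5,140+151/5-.5)],.049)[0];R=np.array([.585,-.036,0])
print("nose gauge x",(n-R)@[.99939,-.0349,0],"y",(n-R)@[.0349,.99939,0])
print("cap",tri(a,(320+153/5-.5,140+230/5-.5),b,(280+(434-300)/5-.5,160+107/5-.5)))
E
```

```text
nose gauge x 0.04952710511449325 y 4.991628537670659e-05
cap (array([ 0.58493051, -0.0351811 ,  0.15477788]), np.float64(0.0006942872830088805))
```

Request:
arm_command([
  [2.4, -2.7, 0],
  [2.5, -3.2, 0],
  [0, 0, 0],
  [0, 0, 0],
  [0, 0, 0],
  [0, 0, 0],
  [0, 0, 0],
  [0, 0, 0],
  [0, 0, 0],
  [0, 0, 0],
], twist=[0, -10, -10, -10, -10, -10, -10, -10, -10, -10])

```text
time_s: 16.5
tool_pos: [0.5457, -0.034, 0.1994]
tool_rot: [179.8, 0.9, 39.9]
force: [-0.4, -0.2, -0.6]
grip_width: 0.087
```

Request:
arm_command([
  [0, 0, 0],
  [0, 0, 0],
  [0, 0, 0],
  [0, 0, 0],
  [0, 0, 0],
  [0, 0, 0],
  [0, 0, 0],
  [0, 0, 0],
], twist=[-10, -10, -10, -10, -10, -10, -10, -5])

```text
time_s: 17.5
tool_pos: [0.5404, -0.0352, 0.1865]
tool_rot: [-178.1, 0.3, 115.9]
force: [-0.2, -0.1, -0.6]
grip_width: 0.0869
```

```bash
python3 go.py 0.585 -0.0358 0.18 143
```

```text
pose [ 0.5404 -0.0352  0.1865] [-178.15    0.25  115.92] t 17.5 F [-0.15 -0.1  -0.56] w 0.0869 q7 119.0
shift cm [-2.    3.99  0.65] twist -27.08
```

Request:
arm_command([
  [-1.0, 2.0, 0],
  [-1.0, 2.0, 0],
  [0, 0, 0],
  [0, 0, 0],
  [0, 0, 0],
  [0, 0, 0],
], twist=[0, 0, -8, -8, -8, 0])

```text
time_s: 18.25
tool_pos: [0.5826, -0.0367, 0.1749]
tool_rot: [-177.6, -1.0, 139.5]
force: [0.2, 0.6, 0.4]
grip_width: 0.0871
```

```bash
python3 go.py 0.585 -0.0356 0.116 140
```

```text
pose [ 0.5826 -0.0367  0.1749] [-177.57   -0.95  139.48] t 18.25 F [0.17 0.57 0.45] w 0.0871 q7 144.1
shift cm [-0.11  0.24  5.89] twist -0.52
```

Request:
arm_command([
  [-0.2, 0.4, 2],
  [0, 0.1, 2],
  [0, 0.1, 1.5],
  [0, 0, 0],
], twist=[0, 0, 0, 0])

```text
time_s: 18.75
tool_pos: [0.5842, -0.0343, 0.1126]
tool_rot: [-177.4, -1.1, 138.9]
force: [-0.0, -0.2, 0.3]
grip_width: 0.0871
```

```bash
python3 go.py 0.585 -0.0356 0.116 140
```

```text
pose [ 0.5842 -0.0343  0.1126] [-177.35   -1.11  138.91] t 18.75 F [-0.02 -0.21  0.25] w 0.0871 q7 144.3
shift cm [-0.15 -0.05 -0.34] twist -1.09
```

Request:
arm_command([
  [-0.1, -0.1, -0.4],
  [0, 0, 0],
], twist=[0, 0])

```text
time_s: 19.0
tool_pos: [0.5852, -0.0358, 0.1175]
tool_rot: [-177.4, -1.0, 138.8]
force: [-0.3, 0.5, 0.3]
grip_width: 0.0868
```

Request:
arm_command([
  [0, 0, 0],
  [0, 0, 0],
  [0, 0, 0],
  [0, 0, 0],
  [0, 0, 0],
  [0, 0, 0],
  [0, 0, 0],
  [0, 0, 0],
], twist=[0, 0, 0, 0, 0, 0, 0, 0], grip=0, force=20)

```text
time_s: 20.0
tool_pos: [0.5833, -0.0333, 0.119]
tool_rot: [-177.4, -1.4, 138.9]
force: [-3.2, 1.7, 4.2]
grip_width: 0.0207
```

```bash
python3 go.py 0.585 -0.0356 0.116 140; cat > tq.py <<'E'
from h import *
# average torque over a few control periods (camera calls pass 0.05 s each)
M=[];Fz=[]
for _ in range(6):
    optics.read_camera("top"); o=telemetry.get_obs(); M.append(np.r_[o["wrist_torque"],o["effort"][6]]); Fz.append(o["force"])
print("M",np.mean(M,0).round(4),"sd",np.std(M,0).round(4),"F",np.mean(Fz,0).round(1),"pose",o["tool_pos"].round(4),o["tool_rot"].round(1),"q7",o["qpos"][6].round(1),"t",o["time_s"])
E
python3 tq.py
```

```text
pose [ 0.5833 -0.0333  0.119 ] [-177.43   -1.37  138.88] t 20.0 F [-3.21  1.75  4.19] w 0.0207 q7 144.3
shift cm [-0.28 -0.06  0.3 ] twist -1.12
M [ 0.6134  1.1322 -0.0341 -0.0063] sd [0.041  0.0267 0.0254 0.0005] F [-4.9  2.2  4.1] pose [ 0.5834 -0.0333  0.119 ] [-177.4   -1.4  138.9] q7 144.3 t 20.3
```

Request:
arm_command([
  [0, 0, 0],
  [0, 0, 0],
  [0, 0, 0],
  [0, 0, 0],
], twist=[8, 8, 8, 8])

```text
time_s: 20.8
tool_pos: [0.584, -0.0344, 0.119]
tool_rot: [-177.2, 0.4, 105.9]
force: [0.8, -1.0, -1.4]
grip_width: 0.0203
```

```bash
python3 tq.py
```

```text
M [ 0.026  -0.2207 -0.0181 -0.1675] sd [0.0512 0.0676 0.0343 0.2656] F [ 0.7 -1.3 -1. ] pose [ 0.5841 -0.0344  0.119 ] [-177.2    0.3  106.3] q7 113.0 t 21.1
```

```bash
cat > tq.py <<'E'
from h import *
M=[];E=[]
for _ in range(5):
    optics.read_camera("top"); o=telemetry.get_obs(); M.append(o["wrist_torque"]); E.append([o["effort"][6],o["tool_rot"][2],o["joint_velocities"][6]])
print("Mz",np.mean(M,0)[2].round(4),"last",np.array(M)[:,2].round(3),"j7 eff",np.array(E)[:,0].round(4),"yaw",np.array(E)[:,1].round(2),"qd7",np.array(E)[:,2].round(2))
print("F",o["force"].round(1),"pose",o["tool_pos"].round(4),o["tool_rot"].round(1),"q7",o["qpos"][6].round(1),"t",o["time_s"])
E
python3 tq.py
```

```text
Mz 0.0392 last [0.015 0.006 0.068 0.043 0.064] j7 eff [0.0205 0.0142 0.0085 0.0041 0.0011] yaw [106.27 106.25 106.23 106.22 106.22] qd7 [-0.47 -0.32 -0.23 -0.06  0.02]
F [ 2.2 -2.  -2.6] pose [ 0.584  -0.0344  0.119 ] [-177.2    0.4  106.2] q7 112.9 t 21.35
```

Request:
arm_command([
  [0, 0, 0],
  [0, 0, 0],
  [0, 0, 0],
  [0, 0, 0],
  [0, 0, 0],
], twist=[8, 8, 8, 8, 5])

```text
time_s: 21.98
tool_pos: [0.584, -0.0361, 0.1192]
tool_rot: [-178.0, 2.1, 68.1]
force: [1.2, -2.3, -0.2]
grip_width: 0.0207
```

```bash
python3 tq.py
```

```text
Mz -0.0044 last [-0.024 -0.004  0.017  0.008 -0.019] j7 eff [-0.1    -0.4617 -0.1304 -0.0053  0.0206] yaw [67.97 68.27 68.37 68.38 68.36] qd7 [ 8.06  3.3   0.66 -0.19 -0.32]
F [-0.3 -1.8 -1. ] pose [ 0.584  -0.0361  0.1192] [-178.     2.    68.4] q7 76.8 t 22.225
```

```bash
cat > ob.py <<'E'
from cell import telemetry
import numpy as np
o=telemetry.get_obs()
print("t",round(o["time_s"],2),"yaw",o["tool_rot"].round(2),"Mz",o["wrist_torque"].round(3),"j7",o["effort"][6].round(4),"qd",o["joint_velocities"][6].round(1),"F",o["force"].round(1),"p",o["tool_pos"].round(4),"q7",o["qpos"][6].round(1))
E
python3 ob.py
```

```text
t 22.23 yaw [-178.04    2.05   68.36] Mz [-0.152 -0.269 -0.019] j7 0.0206 qd -0.3 F [-0.3 -1.8 -1. ] p [ 0.584  -0.0361  0.1192] q7 76.8
```

Request:
arm_command([
  [0, 0, 0],
  [0, 0, 0],
], twist=[4, 4])

```text
time_s: 22.48
tool_pos: [0.5839, -0.0365, 0.1192]
tool_rot: [-178.3, 2.3, 60.3]
force: [-0.5, -2.9, -1.4]
grip_width: 0.0204
```

```bash
python3 ob.py
```

```text
t 22.48 yaw [-178.35    2.3    60.28] Mz [-0.145 -0.299  0.083] j7 0.4936 qd -30.2 F [-0.5 -2.9 -1.4] p [ 0.5839 -0.0365  0.1192] q7 69.2
```

Request:
arm_command([
  [0, 0, 0],
  [0, 0, 0],
], twist=[4, 4])

```text
time_s: 22.72
tool_pos: [0.5837, -0.0368, 0.1192]
tool_rot: [-178.7, 2.5, 52.2]
force: [-0.2, -2.1, -0.6]
grip_width: 0.0208
```

```bash
python3 ob.py
```

```text
t 22.73 yaw [-178.68    2.53   52.17] Mz [-0.036 -0.287  0.079] j7 0.4925 qd -30.2 F [-0.2 -2.1 -0.6] p [ 0.5837 -0.0368  0.1192] q7 61.5
```

Request:
arm_command([
  [0, 0, 0],
  [0, 0, 0],
], twist=[4, 4])

```text
time_s: 22.98
tool_pos: [0.5835, -0.0371, 0.1193]
tool_rot: [-179.0, 2.7, 44.1]
force: [-0.8, -3.2, -0.4]
grip_width: 0.0205
```

```bash
python3 ob.py
```

```text
t 22.98 yaw [-179.03    2.7    44.06] Mz [-0.129 -0.343  0.005] j7 0.4938 qd -30.2 F [-0.8 -3.2 -0.4] p [ 0.5835 -0.0371  0.1193] q7 53.9
```

The j7 effort at constant speed repeats to about ±0.001 Nm (baseline 0.493), so the ratchet load will show clearly. I'll keep the same pattern.

Request:
arm_command([
  [0, 0, 0],
  [0, 0, 0],
], twist=[4, 4])

```text
time_s: 23.22
tool_pos: [0.5832, -0.0373, 0.1192]
tool_rot: [-179.4, 2.8, 35.9]
force: [-0.9, -2.5, -0.3]
grip_width: 0.0204
```

```bash
python3 ob.py
```

```text
t 23.23 yaw [-179.41    2.83   35.95] Mz [-0.216 -0.213  0.067] j7 0.4966 qd -30.1 F [-0.9 -2.5 -0.3] p [ 0.5832 -0.0373  0.1192] q7 46.2
```

Request:
arm_command([
  [0, 0, 0],
  [0, 0, 0],
], twist=[4, 4])

```text
time_s: 23.48
tool_pos: [0.5829, -0.0376, 0.1193]
tool_rot: [-179.8, 2.9, 27.8]
force: [0.6, -2.0, 0.2]
grip_width: 0.0203
```

```bash
python3 ob.py
```

```text
t 23.48 yaw [-179.8     2.91   27.83] Mz [-0.159 -0.315  0.083] j7 0.498 qd -30.1 F [ 0.6 -2.   0.2] p [ 0.5829 -0.0376  0.1193] q7 38.6
```

Request:
arm_command([
  [0, 0, 0],
  [0, 0, 0],
], twist=[4, 4])

```text
time_s: 23.72
tool_pos: [0.5825, -0.0378, 0.1193]
tool_rot: [179.8, 2.9, 19.7]
force: [-0.7, -1.5, -0.9]
grip_width: 0.0209
```

```bash
python3 ob.py
```

```text
t 23.73 yaw [179.8    2.94  19.73] Mz [-0.175 -0.225  0.042] j7 0.4995 qd -30.0 F [-0.7 -1.5 -0.9] p [ 0.5825 -0.0378  0.1193] q7 31.0
```

Request:
arm_command([
  [0, 0, 0],
  [0, 0, 0],
], twist=[4, 4])

```text
time_s: 23.98
tool_pos: [0.5822, -0.038, 0.1193]
tool_rot: [179.4, 2.9, 11.6]
force: [-1.5, -2.2, -1.2]
grip_width: 0.0209
```

```bash
python3 ob.py
```

```text
t 23.98 yaw [179.39   2.92  11.63] Mz [-0.337 -0.244  0.059] j7 0.5012 qd -30.1 F [-1.5 -2.2 -1.2] p [ 0.5822 -0.038   0.1193] q7 23.5
```

Request:
arm_command([
  [0, 0, 0],
  [0, 0, 0],
], twist=[4, 4])

```text
time_s: 24.22
tool_pos: [0.5817, -0.038, 0.1194]
tool_rot: [179.0, 2.8, 3.5]
force: [-0.6, -2.3, -1.1]
grip_width: 0.0207
```

```bash
python3 ob.py
```

```text
t 24.23 yaw [178.99   2.85   3.55] Mz [-0.357 -0.225  0.064] j7 0.5017 qd -29.9 F [-0.6 -2.3 -1.1] p [ 0.5817 -0.038   0.1194] q7 16.0
```

Request:
arm_command([
  [0, 0, 0],
  [0, 0, 0],
], twist=[4, 4])

```text
time_s: 24.48
tool_pos: [0.5813, -0.038, 0.1194]
tool_rot: [178.6, 2.7, -4.5]
force: [-0.6, -1.1, -0.4]
grip_width: 0.0202
```

```bash
python3 ob.py
```

```text
t 24.48 yaw [178.59   2.73  -4.53] Mz [-0.345 -0.158  0.01 ] j7 0.5016 qd -29.5 F [-0.6 -1.1 -0.4] p [ 0.5813 -0.038   0.1194] q7 8.4
```

Request:
arm_command([
  [0, 0, 0],
  [0, 0, 0],
], twist=[4, 4])

```text
time_s: 24.72
tool_pos: [0.5809, -0.038, 0.1194]
tool_rot: [178.2, 2.5, -12.6]
force: [-1.2, -2.3, -0.2]
grip_width: 0.0204
```

```bash
python3 ob.py
```

```text
t 24.73 yaw [178.21   2.55 -12.61] Mz [-0.386 -0.207  0.056] j7 0.5007 qd -29.5 F [-1.2 -2.3 -0.2] p [ 0.5809 -0.038   0.1194] q7 1.0
```

Request:
arm_command([
  [0, 0, 0],
  [0, 0, 0],
], twist=[4, 4])

```text
time_s: 24.98
tool_pos: [0.5805, -0.0379, 0.1194]
tool_rot: [177.8, 2.3, -20.7]
force: [-0.4, -0.9, 0.1]
grip_width: 0.0207
```

```bash
python3 ob.py
```

```text
t 24.98 yaw [177.85   2.32 -20.66] Mz [-0.348 -0.126  0.008] j7 0.4995 qd -29.5 F [-0.4 -0.9  0.1] p [ 0.5805 -0.0379  0.1194] q7 -6.5
```

Request:
arm_command([
  [0, 0, 0],
  [0, 0, 0],
], twist=[4, 4])

```text
time_s: 25.22
tool_pos: [0.5801, -0.0378, 0.1194]
tool_rot: [177.5, 2.0, -28.7]
force: [-0.0, -1.8, 0.8]
grip_width: 0.0205
```

```bash
python3 ob.py
```

```text
t 25.23 yaw [177.52   2.04 -28.71] Mz [-0.41  -0.114  0.069] j7 0.4876 qd -29.3 F [-0.  -1.8  0.8] p [ 0.5801 -0.0378  0.1194] q7 -13.8
```

Request:
arm_command([
  [0, 0, 0],
  [0, 0, 0],
], twist=[4, 4])

```text
time_s: 25.48
tool_pos: [0.5798, -0.0376, 0.1195]
tool_rot: [177.2, 1.7, -36.7]
force: [-0.3, -1.4, -0.8]
grip_width: 0.0207
```

```bash
python3 ob.py
```

```text
t 25.48 yaw [177.23   1.72 -36.75] Mz [-0.404 -0.063  0.082] j7 0.4697 qd -29.1 F [-0.3 -1.4 -0.8] p [ 0.5798 -0.0376  0.1195] q7 -21.2
```

The j7 effort starts to drop at yaw -25 (-0.012, then -0.030 Nm). The sample is taken while braking, so added load shows as a decrease. This matches the 0.05→0.082 rise. I'll confirm the plateau.

Request:
arm_command([
  [0, 0, 0],
  [0, 0, 0],
], twist=[4, 4])

```text
time_s: 25.72
tool_pos: [0.5795, -0.0373, 0.1195]
tool_rot: [177.0, 1.4, -44.8]
force: [-0.9, -2.5, -0.1]
grip_width: 0.0207
```

```bash
python3 ob.py
```

```text
t 25.73 yaw [176.98   1.35 -44.78] Mz [-0.347 -0.089  0.11 ] j7 0.4554 qd -28.8 F [-0.9 -2.5 -0.1] p [ 0.5795 -0.0373  0.1195] q7 -28.5
```

Request:
arm_command([
  [0, 0, 0],
  [0, 0, 0],
], twist=[4, 4])

```text
time_s: 25.98
tool_pos: [0.5792, -0.037, 0.1195]
tool_rot: [176.8, 1.0, -52.8]
force: [-0.3, -1.6, -0.2]
grip_width: 0.0203
```

```bash
python3 ob.py
```

```text
t 25.98 yaw [176.78   0.95 -52.8 ] Mz [-0.309 -0.048  0.128] j7 0.4507 qd -28.7 F [-0.3 -1.6 -0.2] p [ 0.5792 -0.037   0.1195] q7 -35.7
```

Request:
arm_command([
  [0, 0, 0],
  [0, 0, 0],
], twist=[4, 4])

```text
time_s: 26.22
tool_pos: [0.579, -0.0367, 0.1195]
tool_rot: [176.6, 0.5, -60.8]
force: [-0.6, -1.5, -0.2]
grip_width: 0.0207
```

```bash
python3 ob.py
```

```text
t 26.23 yaw [176.65   0.52 -60.82] Mz [-0.296 -0.015  0.127] j7 0.4448 qd -28.5 F [-0.6 -1.5 -0.2] p [ 0.579  -0.0367  0.1195] q7 -42.9
```

Request:
arm_command([
  [0, 0, 0],
  [0, 0, 0],
], twist=[4, 4])

```text
time_s: 26.48
tool_pos: [0.5788, -0.0363, 0.1195]
tool_rot: [176.6, 0.1, -68.8]
force: [1.1, -2.5, -0.4]
grip_width: 0.0208
```

```bash
python3 ob.py
```

```text
t 26.48 yaw [ 1.7658e+02  8.0000e-02 -6.8840e+01] Mz [-0.299 -0.079  0.015] j7 0.4381 qd -28.3 F [ 1.1 -2.5 -0.4] p [ 0.5788 -0.0363  0.1195] q7 -50.1
```

Request:
arm_command([
  [0, 0, 0],
  [0, 0, 0],
], twist=[4, 4])

```text
time_s: 26.72
tool_pos: [0.5786, -0.0359, 0.1194]
tool_rot: [176.6, -0.4, -76.9]
force: [0.4, -1.6, -0.2]
grip_width: 0.0203
```

```bash
python3 ob.py
```

```text
t 26.73 yaw [176.57  -0.37 -76.85] Mz [-0.255 -0.019  0.097] j7 0.4321 qd -28.2 F [ 0.4 -1.6 -0.2] p [ 0.5786 -0.0359  0.1194] q7 -57.2
```

Request:
arm_command([
  [0, 0, 0],
  [0, 0, 0],
], twist=[4, 4])

```text
time_s: 26.98
tool_pos: [0.5786, -0.0355, 0.1195]
tool_rot: [176.6, -0.8, -84.9]
force: [-1.4, -2.6, 1.8]
grip_width: 0.0202
```

```bash
python3 ob.py
```

```text
t 26.98 yaw [176.63  -0.81 -84.88] Mz [-0.282  0.118  0.129] j7 0.4282 qd -28.1 F [-1.4 -2.6  1.8] p [ 0.5786 -0.0355  0.1195] q7 -64.3
```

Mz averages about 0.10 since yaw -45, against about 0.05 before. With the j7 knee at about -46, estimated slip is about 39° (0.68 rad). I'll release and retreat.

Request:
arm_command([
  [0, 0, 0],
  [0, 0, 0],
  [0, 0, 0],
  [0, 0, 0],
  [0, 0, 0],
  [0, 0, -3],
  [0, 0, -4],
  [0, 0, -4],
  [0, 0, 0],
], twist=[0, 0, 0, 0, 0, 0, 0, 0, 0], grip=100)

```text
time_s: 28.1
tool_pos: [0.5843, -0.0311, 0.2314]
tool_rot: [176.5, -0.6, -84.4]
force: [-0.5, -0.2, 0.5]
grip_width: 0.0867
```

```bash
python3 ob.py
```

```text
t 28.1 yaw [176.46  -0.61 -84.42] Mz [ 0.02   0.119 -0.024] j7 -0.0515 qd 0.0 F [-0.5 -0.2  0.5] p [ 0.5843 -0.0311  0.2314] q7 -67.8
```

Request:
arm_command([
  [0, 5, 0],
  [0, 5, 0],
  [0, 2, 0],
  [0, 0, 0],
  [0, 0, 0],
  [0, 0, 0],
], twist=[0, 0, 0, 0, 0, 0])

```text
time_s: 28.85
tool_pos: [0.4667, -0.0414, 0.2341]
tool_rot: [175.8, -1.1, -84.3]
force: [-0.1, 0.2, -0.4]
grip_width: 0.0873
```

```bash
python3 ob.py; python3 - <<'E'
from h import *
a=optics.read_camera("top");b=optics.read_camera("scene")
A=cv2.resize(a["img"][140:250,315:385],None,fx=5,fy=5,interpolation=3)
B=cv2.resize(b["img"][160:270,270:350],None,fx=5,fy=5,interpolation=3)
cv2.imwrite("pics/g8.png",np.hstack([A,B]))
E
```

```text
t 28.85 yaw [175.84  -1.15 -84.3 ] Mz [-0.047  0.062 -0.05 ] j7 0.0006 qd 0.3 F [-0.1  0.2 -0.4] p [ 0.4667 -0.0414  0.2341] q7 -89.4
```

View pics/g8.png

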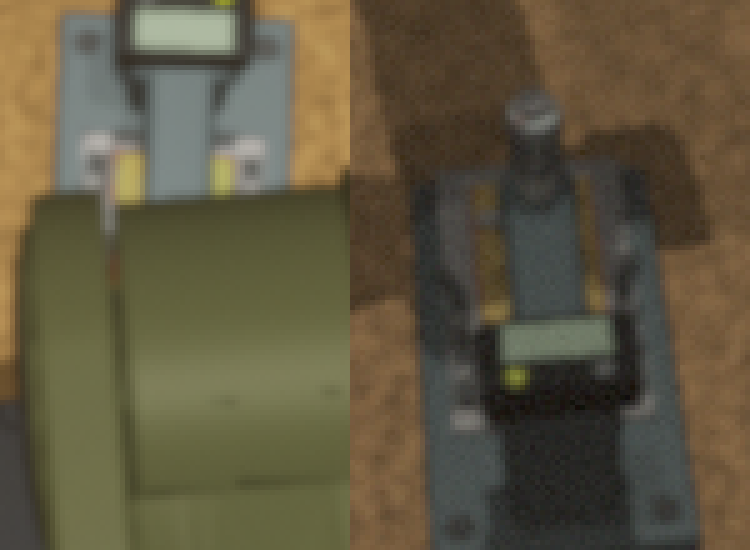

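The tin is still square and home: nose at row ~151 by the back stop, tail at row ~180 in the scene half. The hand is clear, so I'll hand in.

```bash
python3 -c "
from cell import env; print(env.sign_off())"
```

```text
the job is handed in; nothing more can be done
None
```

I handed the job in at about 29 s of the 67 s. The tin is home between the rails and clamped under the spindle, but the ratchet slip is an estimate because nothing reports it directly.

- **Seating:** I slid the tin into the rail mouth by its outer end, then pushed it home with closed fingers. It stopped against the back stop, with about 7 N read at the wrist.
- **Clamping:** I turned the thimble 224° clockwise in one grip.
    - **Contact:** the load began to rise after about 160–170°. That puts the lid roughly 3–4 mm above the rim, within the 2 to 6 mm given.
    - **Slip:** the load levelled off about 20–25° later, and I turned about 39° (0.7 rad) past that point. The allowed window is 0.25 to 1.05 rad.
- **Last checks:** in the final picture the tin was still square against the back stop, and the hand was open, clear and reading no force. I never moved near the tuna, soup or jar, but I did not measure their positions afterwards.
- **Disagreements:**
    - **Torque:** the wrist sensor averaged about 0.10 Nm in the slip phase, against the stated 0.082. It is noisy, about ±0.03 Nm per reading, but the change matches the joint 7 signal.
    - **Nose position:** the camera put the tin's nose 3.5 mm short of the back stop. I took this as measurement bias, since an earlier picture made the whole tin about 6 mm too short.

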